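Refit the dial knob of the dryer control box

TASK

The black dial knob has come off the white dryer control box. Stand the knob upright on the worktop with its bore down and let go of it, then take it from above and push it onto the keyed shaft, turning it slowly clockwise until it drops fully home. Leave it home with its white pointer turned to the red mark, and let go. Leave the timer, the scrubbing brush and the soap bar where they are.

Things in the scene. Friction and masses are not known exactly. Their poses are not given: they have to be found in the camera images.
- knob: loose black dial knob, a block 64 x 46 x 52 mm (own x, y, z), rounded corners, about 0.12 kg. Origin: centre of the underside; z out of its top, x to the end with the white pointer line. It starts lying on a 64 x 52 mm side: y down, origin 23 mm above the worktop, x level, away from the robot, turned 0 to 50 degrees to the left; z level, to the robot's left. All four sides are flat
- knob_bore (a point): mouth of the blind bore in the knob's underside (same point and axes as the knob). Seen going in: cone from 31 mm wide to 22.4 mm at 5 mm depth, then round, 22.4 mm wide, to 16 mm depth, then D-shaped to 33 mm depth. The flat of the D is on the +x (pointer) side, 5.7 mm from the axis. The lowest 5 mm of the knob, round the mouth, are grey
- knob_pointer (a point): tip of the white pointer on the knob: top edge of the +x end, at x 32, y 0, z 52 mm in the knob's frame
- control_box: white control box fixed to the worktop, 130 x 150 mm (x, y), 40 mm high, plus a 3 mm thick grey dial disc 114 mm wide centred on top. Origin: centre of its underside, below the shaft. x points to the red mark on the disc, about away from the robot. Behind it and along the whole worktop a wall shelf hangs 0.5 m above the top, from x = 0.64 m on
- dial_centre (a point): point on the shaft's axis at the disc's upper face, 43 mm above the worktop; z up, x towards the red mark. The knob's underside stands about 14 mm above this point while the flats of shaft and bore are not in line (play about 8 to 15 degrees either way), and lies at it when the knob is home; if it sticks askew, a push of 5 to 10 N on top seats it
- shaft_tip (a point): top centre of the D-shaped aluminium shaft, 30 mm above the disc; axes as the box, they do not turn with the shaft. Shaft 20 mm thick, flat 4.5 mm from its axis, tip bevelled 3 mm. The flat starts facing 30 to 60 degrees anticlockwise (from above) of the red mark, angle not reported. It turns stiffly (0.15 N m) and stays put; a knob resting on it out of line does not turn it
- timer: wind-up timer, white and teal, 69 mm wide, 72 mm high, stands on the worktop; bystander. Origin: centre of its underside
- scrub_brush: wooden scrubbing brush with dark bristles, 61 x 154 x 46 mm, its length along its y; bystander. Origin: centre of its underside
- stain_bar: pale green soap bar 52 x 77 x 26 mm; bystander. Origin: centre of its underside

How it is judged:
By the outcome, as a careful person would: the job done as asked, in the order asked, and still so for the second after the job is handed in, with the robot touching nothing.
It also fails if it takes over 72 s, if anything falls off the work surface, if the arm or the gripper's body presses on something with over 40 N, if the wrist force passes 120 N, or if a joint passes its speed limit or range.

ROBOT

A 6-joint arm with a two-finger parallel gripper is mounted at the origin on a cart in front of the work surface, level with it; the furniture and walls round the work are solid. World frame = base frame: x ahead of the robot, y to its left, z up, the work surface at z = 0. Lengths are in mm, angles in degrees, forces in N, time in s.
With the tool pointing down it reaches from about 300 to 850 mm from the base axis. Payload 4.2 kg.
Tool frame: the origin (TCP) lies midway between the tips of the shut fingers; the grasp point (between the pads) lies 19 mm behind it (env.grasp_offset is the distance from the TCP to the grasp point, in mm); z points along the fingers, y is the line along which they close (so a half turn about z gives the same grasp; the last joint's range is limited). The gripper opens to 91 mm and grips with 3 to 60 N. Pads are 32 mm wide; open, the fingers measure 118 mm over their backs; the gripper's body (76 mm by 178 mm) begins 60 mm behind the grasp point.
Start: joints at [-74.141, 18.312, 89.639, -0, 72.044, -1.146], TCP at [168.168, -549.875, 213.976] pointing down, gripper open.
Joint ranges: [-177.97, 177.97], [-48.28, 115.42], [12.27, 149.76], [-77.06, 257.06], [2.81, 150.46], [-146.56, 146.56]. Speed limits (degrees/s): [147.25, 147.25, 180, 180, 180, 180].

INTERFACE

Orientations are given as [roll, pitch, yaw] about the fixed x, y, z axes, in that order (R = Rz(yaw) Ry(pitch) Rx(roll)).
In Python, from workcell import env, optics gives the robot as it stands. The module is installed in compiled form; this text tells all that it offers.
- The arm moves only by the tool send_rows, never from a script. Its argument "targets" is a list that holds one entry, the list of rows, each a list of 7 numbers: the turn, a rotation vector about the world's x, y, z scaled (see below), then the shift along the world's x, y, z scaled (see below), then the closure, from -1 (fully open) to 1 (shut). In form: [[[rx, ry, rz, x, y, z, gripper], ...]]. A call has 1 to 12 rows; each row shifts and turns the commanded pose from where the row before left it; what a row does not reach is not made up. The controller multiplies each number of a shift by 0.2 m and each number of a turn by pi/2 rad. A row lasts 1/10 s, in which the tool goes at most 50 mm and 8.59 degrees, less where a joint would pass 70% of its speed; a pose out of reach is approached as far as the arm can. A call with a number of a shift or a turn outside -1 to 1 is refused whole. A call with a gripper value outside its range is refused whole. The fingers move at their own pace and stop on an object; "grip_force" is the grip in N (left out, the last holds). Time passes only in rows, so rows that do not move let the fingers close. It gives the time, the measured TCP pose, the force, the opening and the grip force at its end, in the units of the state.
- env.state(): the state, without advancing time (a new reading comes with each control period).
- optics.grab_frame(name): name is "scene" or "top" or "wrist"; returns (picture, depth): 384x512x3 uint8, red, green, blue; 384x512 float32, mm along the optical axis (not along the pixel's ray), 0 where there is no reading.
- optics.camera_info(name): a dict with "camera_matrix" (3x3 intrinsics, pixels), "R" (3x3) and "t" (3): a world point X has camera coordinates R X + t; the wrist camera has in their place "mount" (4x4, takes a point from camera to tool coordinates, whose origin is the TCP and whose axes are the flange's). Camera axes: x right, y down, z forward; pixel columns grow to the right and rows downward; lengths in mm; the calibration is good to about 2 mm. A picture is of the moment at which its call begins: read the wrist's pose just before it. camera_info takes no time and is no camera call.
- env.job_done(): hands the job in; it is judged then, once.
Trained networks look in the newest picture that a camera, given by its name, has taken for a name from the list of things; names that differ only in an ending like _2 or _b are one class to them, and where a whole thing is asked for, a point or a joint stands for the part that bears it (a point fixed in the world has none). Each returns a list of dicts, best first, with "conf" (0 to 1); they miss things now and then, are a little off and sometimes report something else, mostly with a low value. They report only what shows in the picture. A call takes as long as a camera call.
- optics.silhouettes(camera, name): "mask" (384x512 bool, what is visible of it) and "at" ([column, row] in pixels, amid what is visible of it).
- optics.place_of(camera, name): "at" ([column, row] in pixels: a listed point, or the origin of a listed thing).
The state is a dict: "time_s": time; "qpos": joint angles; "qvel": joint speeds; "effort": joint torques, N m; "ee_pos": TCP position; "ee_rot": TCP orientation; "force": force on the tool from outside, world axes, zero at the start; "torque": the same for the moment, N m; "gripper_width": finger opening in mm; "gripper_force": force on a finger pad.
Only numpy, scipy, OpenCV 4.12 (cv2) and the standard library are available. Lean on these libraries where they do the work, as an engineer would, in place of code of your own. Each camera call takes 0.05 s, during which the arm holds its last target. There are 200 camera calls.

## Working session

There is one attempt and no reset: what is moved stays moved. The work goes in short steps, Python scripts to look and compute and a tool call to move; the robot and the scene stay as the last step left them, time stands still between calls to the robot, and variables do not carry over. Pictures are saved under pics/ and viewed, at most 10 in all, crops included, and the job is handed in when it is done.

Besides the shell and the picture viewer there is one more tool, called after "Emit:" by a JSON object that holds its "name" and its "arguments". send_rows: Moves the arm, as the interface text tells. Its arguments: {"type":"object","properties":{"targets":{"type":"array"},"grip_force":{"type":"number"}},"required":["targets"]}

```bash
mkdir -p pics; cat > h.py <<'E'
import numpy as np, cv2
from workcell import env, optics
from scipy.spatial.transform import Rotation as Ro
def ray_z(cam,uv,z):
    c=optics.camera_info(cam);K=np.array(c['camera_matrix']);R=np.array(c['R']);t=np.array(c['t'])
    d=R.T@np.linalg.inv(K)@np.array([uv[0],uv[1],1.]);o=-R.T@t
    return o+d*(z-o[2])/d[2]
def cloud(cam,D):
    c=optics.camera_info(cam);K=np.array(c['camera_matrix']);R=np.array(c['R']);t=np.array(c['t'])
    v,u=np.mgrid[:384,:512]
    P=np.stack([(u-K[0,2])/K[0,0]*D,(v-K[1,2])/K[1,1]*D,D],-1)
    return (P-t)@R
E
cat > a.py <<'E'
from h import *
s=env.state();print(s['ee_pos'],s['ee_rot'],s['gripper_width'])
ims=[]
for cam in ['scene','top']:
    I,D=optics.grab_frame(cam);ims.append(I);X=cloud(cam,D)
    print(cam,'campos',-np.array(optics.camera_info(cam)['R']).T@np.array(optics.camera_info(cam)['t']))
    np.savez(cam+'.npz',I=I,D=D)
    for n in ['knob','control_box','timer','scrub_brush','stain_bar']:
        r=optics.silhouettes(cam,n)
        for q in r[:2]:
            m=q['mask']&(D>0);P=X[m]
            if len(P)==0: continue
            print(n,round(q['conf'],2),np.round(q['at']),np.percentile(P,[2,50,98],axis=0).round(0).tolist(),cv2.minAreaRect(P[:,:2].astype(np.float32)))
    for n in ['knob_bore','knob_pointer','dial_centre','shaft_tip']:
        for q in optics.place_of(cam,n)[:2]: print(n,round(q['conf'],2),np.round(q['at'],1),ray_z(cam,q['at'],{'knob_bore':23,'knob_pointer':23,'dial_centre':43,'shaft_tip':73}[n]).round(1))
for i,im in enumerate(ims): cv2.imwrite(f'pics/a{i}.png',cv2.resize(im[:,:,::-1],(768,576)))
E
python3 a.py
```

```text
[ 168.02418945 -549.34649588  213.12985209] [-1.79898214e+02 -9.42009499e-04  1.70071779e+01] 91.1838948279918
scene campos [ -410.65960003 -1004.86380627  1442.58406302]
control_box 0.86 [322. 242.] [[446.0, -404.0, 15.0], [516.0, -388.0, 41.0], [563.0, -347.0, 50.0]] ((504.13079833984375, -375.4063720703125), (130.47244262695312, 62.283103942871094), 2.9028871059417725)
stain_bar 0.64 [326. 237.] [[444.0, -404.0, 16.0], [514.0, -386.0, 41.0], [564.0, -345.0, 51.0]] ((372.9037170410156, -454.11138916015625), (442.9852600097656, 68.27719116210938), 25.874046325683594)
stain_bar 0.53 [343. 293.] [[382.0, -602.0, 12.0], [403.0, -569.0, 26.0], [429.0, -532.0, 33.0]] ((407.7405700683594, -565.5638427734375), (76.78804016113281, 51.98289108276367), 85.29336547851562)
dial_centre 0.84 [309.  231.7] [ 513.7 -315.1   43. ]
shaft_tip 0.8 [312.7 227.9] [ 517.2 -327.2   73. ]
top campos [-319.43765263  306.10649093 1440.6306267 ]
knob 0.59 [165. 243.] [[423.0, 280.0, 11.0], [447.0, 306.0, 43.0], [486.0, 333.0, 51.0]] ((456.2855529785156, 306.6601257324219), (66.03324127197266, 51.725704193115234), 12.042038917541504)
control_box 0.66 [290. 177.] [[472.0, -355.0, -1.0], [533.0, -282.0, 38.0], [593.0, -251.0, 47.0]] ((548.5625610351562, -298.61285400390625), (76.82063293457031, 178.406982421875), 38.17462158203125)
timer 0.79 [253. 223.] [[375.0, -92.0, -2.0], [395.0, -48.0, 49.0], [434.0, -19.0, 72.0]] ((407.40252685546875, -60.16259765625), (62.35758590698242, 88.07443237304688), 18.32032012939453)
scrub_brush 0.81 [213. 239.] [[375.0, 56.0, 19.0], [396.0, 124.0, 44.0], [425.0, 190.0, 52.0]] ((400.1604919433594, 123.44949340820312), (53.74885559082031, 144.02491760253906), 1.0460596084594727)
knob_bore 0.74 [174.1 241.1] [460.3 268.6  23. ]
knob_pointer 0.81 [153.7 244.2] [482.1 346.4  23. ]
dial_centre 0.73 [296.3 180.2] [ 502.6 -313.3   43. ]
shaft_tip 0.73 [297.1 174.7] [ 509.2 -317.5   73. ]
```

View pics/a0.png

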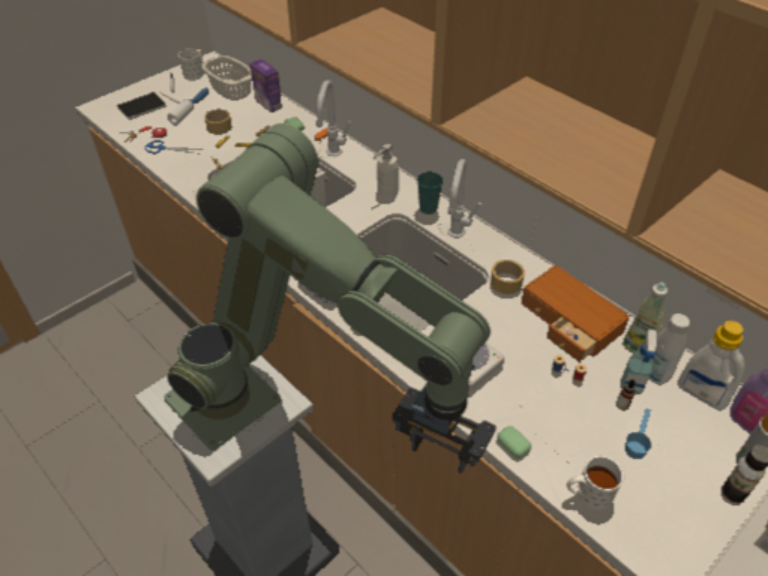

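View pics/a1.png

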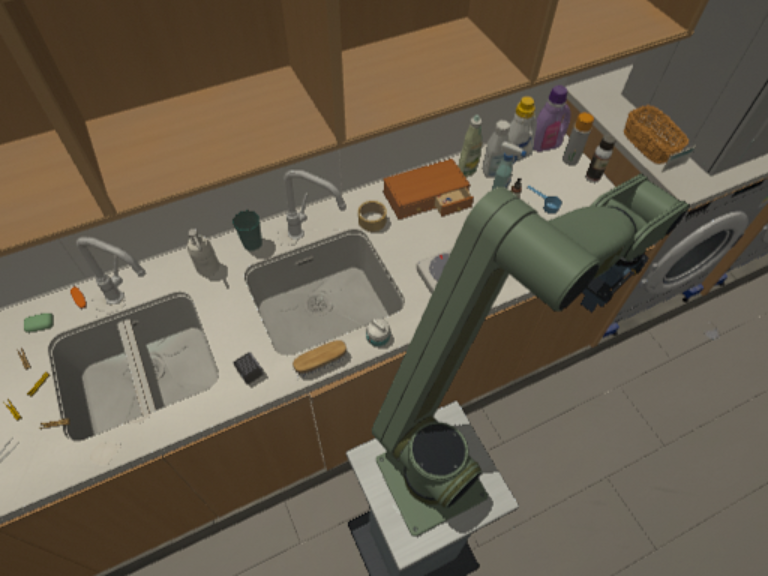

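Picture 1 shows the arm hiding the control box (about 470,350). Picture 2 shows the knob lying at (247,367), the brush at (320,357) and the timer at (378,332). I'll look at the box with the wrist camera on the way.

Emit:
{"name": "send_rows", "arguments": {"targets": [[[0,0,0,0.12,0.13,0.06,-1],[0,0,0,0.12,0.13,0.06,-1],[0,0,0,0.12,0.13,0.06,-1],[0,0,0,0.12,0.13,0.06,-1],[0,0,0,0.12,0.13,0.06,-1],[0,0,0,0.12,0.13,0.06,-1],[0,0,0,0.12,0.13,0.06,-1],[0,0,0,0.12,0.13,0.06,-1],[0,0,0,0.12,0.13,0.06,-1],[0,0,0,0.12,0.13,0.06,-1],[0,0,0,0,0,0,-1],[0,0,0,0,0,0,-1]]]}}

```text
time_s: 2.2
ee_pos: [408.4, -289.6, 334.1]
ee_rot: [180.0, 0.0, 17.1]
force: [0.2, -0.7, 0.8]
gripper_width: 91.4
gripper_force: 0.0
```

```bash
cat >> h.py <<'E'
def grab_wrist():
    s=env.state();M=np.array(optics.camera_info('wrist')['mount']);K=np.array(optics.camera_info('wrist')['camera_matrix'])
    I,D=optics.grab_frame('wrist')
    T=np.eye(4);T[:3,:3]=Ro.from_euler('xyz',s['ee_rot'],degrees=True).as_matrix();T[:3,3]=s['ee_pos'];T=T@M
    v,u=np.mgrid[:384,:512]
    P=np.stack([(u-K[0,2])/K[0,0]*D,(v-K[1,2])/K[1,1]*D,D],-1)
    return I,D,P@T[:3,:3].T+T[:3,3],T,K
def wray(T,K,uv,z):
    d=T[:3,:3]@np.linalg.inv(K)@np.array([uv[0],uv[1],1.]);o=T[:3,3]
    return o+d*(z-o[2])/d[2]
E
cat > b.py <<'E'
import sys
from h import *
I,D,X,T,K=grab_wrist()
s=env.state();print(s['ee_pos'].round(1) if hasattr(s['ee_pos'],'round') else s['ee_pos'],s['ee_rot'],'f',np.round(s['force'],1)); print('cam',T[:3].round(2).tolist(),K.round(0).tolist())
tag=sys.argv[1]; np.savez(tag+'.npz',I=I,D=D,X=X,T=T,K=K)
for n in sys.argv[2].split(','):
    n,*z=n.split(':')
    if z:
        for q in optics.place_of('wrist',n)[:2]: print(n,round(q['conf'],2),np.round(q['at'],1),wray(T,K,q['at'],float(z[0])).round(1))
    else:
        for q in optics.silhouettes('wrist',n)[:2]:
            P=X[q['mask']&(D>0)]
            if len(P): print(n,round(q['conf'],2),np.round(q['at']),np.percentile(P,[2,50,98],axis=0).round(0).tolist())
cv2.imwrite(f'pics/{tag}.png',cv2.resize(I[:,:,::-1],(768,576)))
E
python3 b.py box1 control_box,dial_centre:43,shaft_tip:73,stain_bar
```

```text
[ 407.8 -290.   333.7] [1.79996897e+02 5.16451169e-02 1.70243307e+01] f [-0.2  0.2 -0.2]
cam [[0.29, -0.91, -0.28, 488.38], [-0.96, -0.28, -0.09, -265.75], [0.0, 0.3, -0.95, 505.23]] [[298.0, 0.0, 253.0], [0.0, 298.0, 187.0], [0.0, 0.0, 1.0]]
control_box 0.81 [295.  94.] [[445.0, -402.0, 36.0], [510.0, -329.0, 43.0], [569.0, -261.0, 46.0]]
dial_centre 0.91 [297.8  95.3] [ 507.1 -330.4   43. ]
shaft_tip 0.83 [305.4  97.7] [ 505.9 -337.3   73. ]
stain_bar 0.59 [407. 196.] [[385.0, -603.0, 2.0], [411.0, -564.0, 26.0], [434.0, -532.0, 28.0]]
```

View pics/box1.png

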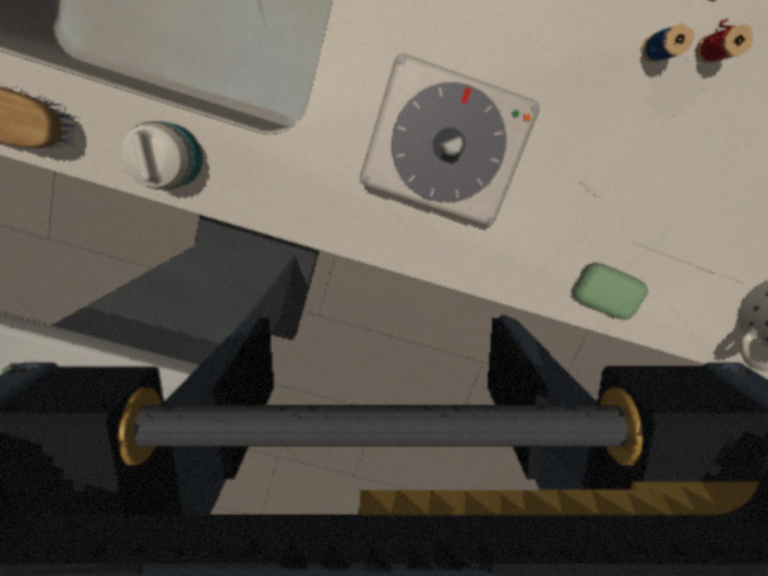

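The view shows the box with its disc at (450,142), the red mark at (466,96), the soap at (610,290) and the timer at (160,155). Now I'll measure the centre and mark, then move over the knob.

```bash
cat > c.py <<'E'
import sys
from h import *
d=np.load(sys.argv[1]+'.npz');I,X,T,K=d['I'].astype(int),d['X'],d['T'],d['K']
c=np.array([507,-330])
v,u=np.mgrid[:384,:512]
dirs=np.stack([(u-K[0,2])/K[0,0],(v-K[1,2])/K[1,1],np.ones(u.shape)],-1)@T[:3,:3].T
Y=T[:3,3]+dirs*((43-T[2,3])/dirs[...,2])[...,None]   # pixels projected on disc plane
g=I.mean(-1);r=np.hypot(Y[...,0]-c[0],Y[...,1]-c[1])
disc=((g<150)&(r<75)).astype(np.uint8)
disc=cv2.morphologyEx(disc,cv2.MORPH_OPEN,np.ones((3,3)))
n,l,st,_=cv2.connectedComponentsWithStats(disc);k=1+st[1:,4].argmax()
cs,_=cv2.findContours((l==k).astype(np.uint8),cv2.RETR_EXTERNAL,cv2.CHAIN_APPROX_NONE)
cc=max(cs,key=cv2.contourArea)[:,0];h=cv2.convexHull(cc)[:,0]
P=Y[h[:,1],h[:,0],:2].astype(np.float32)
e=cv2.fitEllipse(P);print('disc',e)
red=(I[...,0]>I[...,1]+60)&(I[...,0]>I[...,2]+50)&(r<62)
m=Y[red][:,:2].mean(0);c0=np.array(e[0]);print('red',red.sum(),m,'ang',np.degrees(np.arctan2(*(m-c0)[::-1])),np.hypot(*(m-c0)))
# box top: rect of points at ~40mm
b=(np.abs(X[...,2]-41)<8)&(r<130); rect=cv2.minAreaRect(X[b][:,:2].astype(np.float32));print('box',rect)
E
python3 c.py box1
```

```text
disc ((498.1051025390625, -331.705078125), (117.82420349121094, 134.1073760986328), 83.16966247558594)
red 42 [ 553.91207128 -332.76902554] ang -1.092198943872856 55.817109779765126
box ((506.6555480957031, -332.2022705078125), (149.45826721191406, 130.06781005859375), 89.1910629272461)
```

Emit:
{"name": "send_rows", "arguments": {"targets": [[[0,0,0,0,0.24,0,-1],[0,0,0,0,0.24,0,-1],[0,0,0,0,0.24,0,-1],[0,0,0,0,0.24,0,-1],[0,0,0,0,0.24,0,-1],[0,0,0,0,0.24,0,-1],[0,0,0,0,0.24,0,-1],[0,0,0,0,0.24,0,-1],[0,0,0,0,0.24,0,-1],[0,0,0,0,0.24,0,-1],[0,0,0,0,0.24,0,-1],[0,0,0,0,0.24,0,-1]]]}}

```text
time_s: 3.65
ee_pos: [408.1, 287.4, 333.9]
ee_rot: [180.0, -0.0, 16.9]
force: [1.4, -0.8, 0.0]
gripper_width: 91.3
gripper_force: 0.0
```

Emit:
{"name": "send_rows", "arguments": {"targets": [[[0,0,0,0,0,-0.24,-1],[0,0,0,0,0,-0.24,-1],[0,0,0,0,0,0,-1],[0,0,0,0,0,0,-1]]]}}

```text
time_s: 4.05
ee_pos: [408.8, 285.8, 238.6]
ee_rot: [180.0, 0.0, 16.9]
force: [-0.2, 0.0, 1.2]
gripper_width: 91.2
gripper_force: 0.0
```

```bash
python3 b.py knob1 knob,knob_bore:23,knob_pointer:23
```

```text
[409.9 286.5 240.3] [-179.93805976   -0.23032986   16.9369459 ] f [ 0.2 -0.3  0. ]
cam [[0.29, -0.91, -0.28, 488.84], [-0.96, -0.28, -0.09, 309.29], [0.0, 0.3, -0.95, 409.79]] [[298.0, 0.0, 253.0], [0.0, 298.0, 187.0], [0.0, 0.0, 1.0]]
knob_bore 0.94 [269.7 122.7] [462.5 278.5  23. ]
knob_pointer 0.79 [234.9  89.6] [488.1 331.8  23. ]
```

View pics/knob1.png

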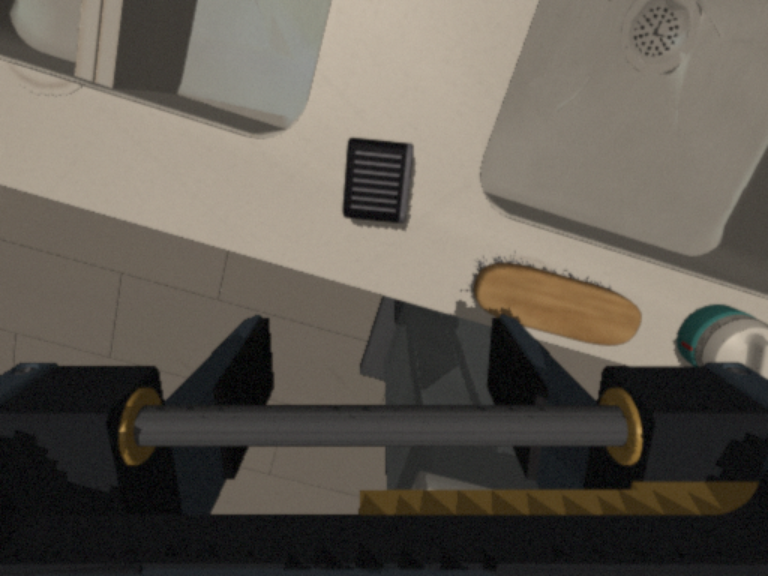

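The knob lies at (380,180), with its grey bore rim on the right side of the image (world −y). The brush is at (555,300) and the sinks lie on both sides.

```bash
cat > d.py <<'E'
from h import *
d=np.load('knob1.npz');I,X,T,K=d['I'].astype(int),d['X'],d['T'],d['K']
r=np.hypot(X[...,0]-460,X[...,1]-305)
m=(np.abs(X[...,2]-46)<6)&(r<60);print(m.sum(),np.median(X[m][:,2]))
print('depth',cv2.minAreaRect(X[m][:,:2].astype(np.float32)))
v,u=np.mgrid[:384,:512]
dirs=np.stack([(u-K[0,2])/K[0,0],(v-K[1,2])/K[1,1],np.ones(u.shape)],-1)@T[:3,:3].T
Y=T[:3,3]+dirs*((46-T[2,3])/dirs[...,2])[...,None]
print('proj',cv2.minAreaRect(Y[m][:,:2].astype(np.float32)))
t=(np.abs(X[...,2])<15)&(r<150)&(r>60);print('table',np.median(X[t][:,2]))
E
python3 d.py
```

```text
2299 46.336071761608935
depth ((459.19866943359375, 301.95404052734375), (63.634727478027344, 51.902591705322266), 11.258134841918945)
proj ((459.6556396484375, 302.0498352050781), (62.71922302246094, 51.660091400146484), 11.156328201293945)
table 0.5118085338342553
```

Emit:
{"name": "send_rows", "arguments": {"targets": [[[0,0,0.078,0.015,0.035,-0.037,-1],[0,0,0.078,0.015,0.035,-0.037,-1],[0,0,0.078,0.015,0.035,-0.037,-1],[0,0,0.078,0.015,0.035,-0.037,-1],[0,0,0.078,0.015,0.035,-0.037,-1],[0,0,0.078,0.015,0.035,-0.037,-1],[0,0,0.078,0.015,0.035,-0.037,-1],[0,0,0.078,0.015,0.035,-0.037,-1],[0,0,0.078,0.015,0.035,-0.037,-1],[0,0,0.078,0.015,0.035,-0.037,-1],[0,0,0.078,0.015,0.035,-0.037,-1],[0,0,0.078,0.015,0.035,-0.037,-1]]]}}

```text
time_s: 5.45
ee_pos: [445.7, 371.1, 151.0]
ee_rot: [179.8, -0.1, 101.5]
force: [-0.3, 0.4, -0.1]
gripper_width: 91.2
gripper_force: 0.0
```

Emit:
{"name": "send_rows", "arguments": {"targets": [[[-0.0817,-0.0163,0,0,0,0,-1],[-0.0817,-0.0163,0,0,0,0,-1],[-0.0817,-0.0163,0,0,0,0,-1],[-0.0817,-0.0163,0,0,0,0,-1],[-0.0817,-0.0163,0,0,0,0,-1],[-0.0817,-0.0163,0,0,0,0,-1],[0,0,0,0,0,0,-1],[0,0,0,0,0,0,-1],[0,0,0,0,0,0,-1]]]}}

```text
time_s: 6.35
ee_pos: [445.0, 369.8, 150.9]
ee_rot: [179.8, 44.8, 101.0]
force: [0.2, 0.2, 0.4]
gripper_width: 91.3
gripper_force: 0.0
```

```bash
cat > s.py <<'E'
import sys
from h import *
s=env.state();R=Ro.from_euler('xyz',s['ee_rot'],degrees=True).as_matrix();p=np.array(s['ee_pos'])
print(s['time_s'],'tcp',p.round(1),'x',R[:,0].round(3),'y',R[:,1].round(3),'z',R[:,2].round(3),'q',np.round(s['qpos'],0),'F',np.round(s['force'],1),'T',np.round(s['torque'],2),'w',round(s['gripper_width'],1),round(s['gripper_force'],1))
if len(sys.argv)>3: print('shift/200',((np.array(list(map(float,sys.argv[1:4])))-p)/200).round(4))
E
python3 s.py 445.3 371 93.4
```

```text
6.35 tcp [445.  369.8 150.9] x [-0.136  0.697 -0.704] y [0.981 0.194 0.003] z [ 0.139 -0.691 -0.71 ] q [ 56.  38.  80. -30.  96.  51.] F [0.2 0.2 0.4] T [ 0.38 -0.01  0.05] w 91.3 0.0
shift/200 [ 0.0017  0.006  -0.2874]
```

Emit:
{"name": "send_rows", "arguments": {"targets": [[[0,0,0,0,0.003,-0.143,-1],[0,0,0,0,0.003,-0.143,-1],[0,0,0,0.013,-0.064,-0.065,-1],[0,0,0,0.013,-0.064,-0.065,-1],[0,0,0,0.013,-0.064,-0.065,-1],[0,0,0,0.013,-0.064,-0.065,-1],[0,0,0,0.013,-0.063,-0.065,-1],[0,0,0,0.013,-0.063,-0.064,-1],[0,0,0,0,0,0,-1],[0,0,0,0,0,0,-1]]]}}

```text
time_s: 7.35
ee_pos: [460.5, 294.8, 15.7]
ee_rot: [179.8, 44.9, 101.0]
force: [-0.4, 0.7, 0.2]
gripper_width: 91.1
gripper_force: 0.0
```

```bash
python3 s.py 460.6 294.7 15.6
```

```text
7.35 tcp [460.5 294.8  15.7] x [-0.135  0.696 -0.705] y [0.981 0.194 0.003] z [ 0.138 -0.692 -0.709] q [ 51.  43.  94. -34.  78.  57.] F [-0.4  0.7  0.2] T [ 0.43 -0.05 -0.01] w 91.1 0.0
shift/200 [ 0.0003 -0.0007 -0.0003]
```

Emit:
{"name": "send_rows", "arguments": {"targets": [[[0,0,0,0,0,0,1],[0,0,0,0,0,0,1],[0,0,0,0,0,0,1],[0,0,0,0,0,0,1],[0,0,0,0,0,0,1],[0,0,0,0,0,0,1],[0,0,0,0,0,0,1]]], "grip_force": 30}}

```text
time_s: 8.05
ee_pos: [460.0, 295.5, 14.5]
ee_rot: [179.9, 45.0, 101.2]
force: [0.8, 3.1, 2.9]
gripper_width: 63.7
gripper_force: 30.0
```

Emit:
{"name": "send_rows", "arguments": {"targets": [[[0,0,0,0,0,0.1,1],[0,0,0,0,0,0.1,1],[0,0,0,0,0,0.1,1],[0,0,0,0,0,0.1,1],[0,0,0,0,0,0,1]]]}}

```text
time_s: 8.55
ee_pos: [460.5, 295.6, 97.1]
ee_rot: [179.6, 44.8, 101.0]
force: [0.2, 0.8, -1.0]
gripper_width: 64.0
gripper_force: 30.0
```

Emit:
{"name": "send_rows", "arguments": {"targets": [[[0.0817,0.0163,0,0,0,0,1],[0.0817,0.0163,0,0,0,0,1],[0.0817,0.0163,0,0,0,0,1],[0.0817,0.0163,0,0,0,0,1],[0.0817,0.0163,0,0,0,0,1],[0.0817,0.0163,0,0,0,0,1],[0.0817,0.0163,0,0,0,0,1],[0.0817,0.0163,0,0,0,0,1],[0.0817,0.0163,0,0,0,0,1],[0.0817,0.0163,0,0,0,0,1],[0.0817,0.0163,0,0,0,0,1],[0.0817,0.0163,0,0,0,0,1]]]}}

```text
time_s: 9.75
ee_pos: [459.7, 294.3, 94.5]
ee_rot: [179.9, -45.3, 101.2]
force: [-0.7, 0.0, -2.7]
gripper_width: 63.8
gripper_force: 30.0
```

Emit:
{"name": "send_rows", "arguments": {"targets": [[[0,0,0,0,0,0,1],[0,0,0,0,0,0,1]]]}}

```text
time_s: 9.95
ee_pos: [459.5, 294.3, 93.3]
ee_rot: [-179.7, -44.9, 101.0]
force: [0.4, 0.7, -0.9]
gripper_width: 63.9
gripper_force: 30.0
```

```bash
python3 s.py; python3 b.py stand1 knob,knob_pointer:100
```

```text
9.95 tcp [459.5 294.3  93.3] x [-0.135  0.696  0.706] y [ 0.981  0.194 -0.003] z [-0.139  0.692 -0.709] q [  6.  27. 114.  54.  60. -43.] F [ 0.4  0.7 -0.9] T [-0.54 -0.21 -0.04] w 63.9 30.0
[459.6 295.   94.1] [-179.92236669  -44.88390227  101.21733785] f [ 0.3 -0.4 -0.8]
cam [[0.98, 0.17, -0.09, 470.78], [0.19, -0.87, 0.45, 233.82], [-0.0, -0.46, -0.89, 274.51]] [[298.0, 0.0, 253.0], [0.0, 298.0, 187.0], [0.0, 0.0, 1.0]]
knob 0.81 [252. 230.] [[431.0, 262.0, 126.0], [461.0, 283.0, 128.0], [491.0, 306.0, 130.0]]
knob_pointer 0.77 [315.9 230. ] [496.3 301.1 100. ]
```

View pics/stand1.png

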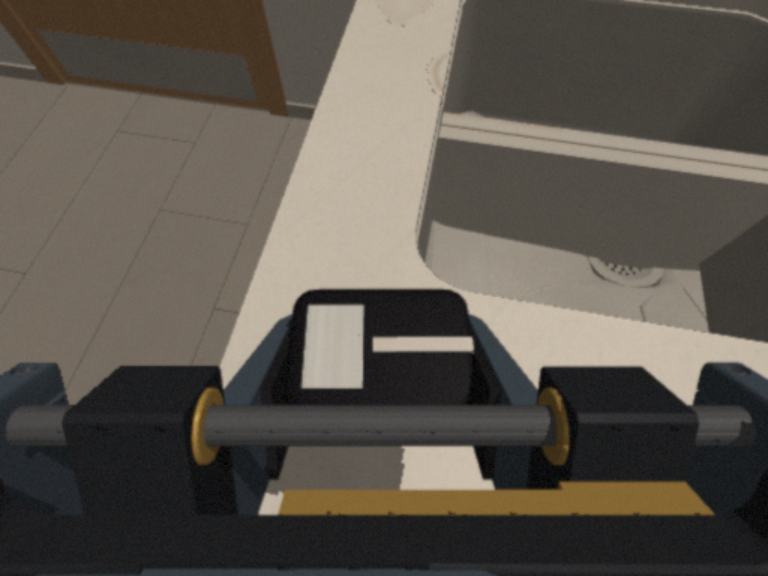

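The knob hangs upright with its top face at (385,345) and the white pointer line pointing right (+x). Lowering it.

Emit:
{"name": "send_rows", "arguments": {"targets": [[[0,0,0,0,0,-0.1,1],[0,0,0,0,0,-0.1,1],[0,0,0,0,0,-0.1,1],[0,0,0,0,0,-0.04,1],[0,0,0,0,0,-0.01,1],[0,0,0,0,0,0,1],[0,0,0,0,0,0,1]]]}}

```text
time_s: 10.8
ee_pos: [460.3, 295.3, 25.1]
ee_rot: [179.9, -45.0, 101.4]
force: [0.2, -0.8, -0.7]
gripper_width: 64.0
gripper_force: 30.0
```

Emit:
{"name": "send_rows", "arguments": {"targets": [[[0,0,0,0,0,-0.01,1],[0,0,0,0,0,-0.01,1],[0,0,0,0,0,-0.005,1],[0,0,0,0,0,0,1],[0,0,0,0,0,0,1]]]}}

```text
time_s: 11.3
ee_pos: [459.8, 294.9, 19.2]
ee_rot: [-180.0, -45.0, 101.2]
force: [0.2, 0.4, -1.1]
gripper_width: 63.7
gripper_force: 30.0
```

Emit:
{"name": "send_rows", "arguments": {"targets": [[[0,0,0,0,0,-0.005,1],[0,0,0,0,0,-0.005,1],[0,0,0,0,0,0,1],[0,0,0,0,0,0,1]]]}}

```text
time_s: 11.7
ee_pos: [459.9, 295.1, 17.6]
ee_rot: [-180.0, -45.0, 101.2]
force: [-1.4, -2.0, 2.1]
gripper_width: 64.0
gripper_force: 30.0
```

Emit:
{"name": "send_rows", "arguments": {"targets": [[[0,0,0,0,0,0,-1],[0,0,0,0,0,0,-1],[0,0,0,0,0,0,-1],[0,0,0,0,0,0,-1],[0,0,0,0,0,0,-1],[0,0,0,0,0,0,-1]]]}}

```text
time_s: 12.3
ee_pos: [459.8, 294.9, 17.1]
ee_rot: [-180.0, -45.0, 101.2]
force: [-0.5, -0.7, -0.5]
gripper_width: 91.2
gripper_force: 0.0
```

Emit:
{"name": "send_rows", "arguments": {"targets": [[[0,0,0,0.014,-0.07,0.07,-1],[0,0,0,0.014,-0.07,0.07,-1],[0,0,0,0.014,-0.07,0.07,-1],[0,0,0,0.014,-0.07,0.07,-1],[0,0,0,0.014,-0.07,0.07,-1],[0,0,0,0,0,0.2,-1],[0,0,0,0,0,0.2,-1],[0,0,0,0,0,0,-1]]]}}

```text
time_s: 13.1
ee_pos: [476.3, 225.1, 171.9]
ee_rot: [179.2, -44.9, 101.8]
force: [1.3, -0.7, -0.2]
gripper_width: 91.5
gripper_force: 0.0
```

```bash
python3 s.py; python3 b.py stand2 knob,knob_pointer:52; cat > e.py <<'E'
import sys
from h import *
d=np.load(sys.argv[1]+'.npz');X=d['X'];h=float(sys.argv[2]);cx,cy=map(float,sys.argv[3:5])
m=(np.abs(X[...,2]-h)<7)&(np.hypot(X[...,0]-cx,X[...,1]-cy)<50);P=X[m]
print(m.sum(),np.median(P[:,2]),cv2.minAreaRect(P[:,:2].astype(np.float32)))
A=np.c_[P[:,:2]-P[:,:2].mean(0),np.ones(len(P))];print('plane',np.linalg.lstsq(A,P[:,2],rcond=None)[0])
E
python3 e.py stand2 52 461 287
```

```text
13.1 tcp [476.3 225.1 171.9] x [-0.144  0.693  0.706] y [0.981 0.195 0.009] z [-0.131  0.694 -0.708] q [ -2.  21. 108.  47.  71. -38.] F [ 1.3 -0.7 -0.2] T [-0.43 -0.19 -0.02] w 91.5 0.0
[474.9 224.8 169.3] [179.56307078 -44.91212041 101.55923782] f [-0.1  0.1 -1.2]
cam [[0.98, 0.18, -0.08, 485.41], [0.19, -0.87, 0.46, 163.97], [0.01, -0.46, -0.89, 353.0]] [[298.0, 0.0, 253.0], [0.0, 298.0, 187.0], [0.0, 0.0, 1.0]]
knob 0.63 [250. 222.] [[431.0, 258.0, 4.0], [463.0, 276.0, 52.0], [493.0, 307.0, 54.0]]
knob_pointer 0.88 [278.5 211.8] [491.  294.4  52. ]
2334 52.067109670692275 ((461.4216003417969, 284.2657165527344), (64.01112365722656, 46.270816802978516), 11.47850227355957)
plane [-5.45194070e-03  2.57155091e-02  5.18670847e+01]
```

Emit:
{"name": "send_rows", "arguments": {"targets": [[[-0.0817,-0.0163,0,-0.011,0.05,0,-1],[-0.0817,-0.0163,0,-0.011,0.05,0,-1],[-0.0817,-0.0163,0,-0.011,0.05,0,-1],[-0.0817,-0.0163,0,-0.011,0.05,0,-1],[-0.0817,-0.0163,0,-0.011,0.05,0,-1],[-0.0817,-0.0163,0,-0.011,0.05,0,-1],[0,0,0,0,0,0,-1],[0,0,0,0,0,0,-1],[0,0,0,0,0,0,-1]]]}}

```text
time_s: 14.15
ee_pos: [460.0, 283.7, 165.8]
ee_rot: [-179.8, 0.0, 101.2]
force: [0.7, -0.2, -0.7]
gripper_width: 90.9
gripper_force: 0.0
```

```bash
python3 s.py; python3 b.py stand3 knob,knob_pointer:52;python3 e.py stand3 52 461 287
```

```text
14.15 tcp [460.  283.7 165.8] x [-0.194  0.981 -0.   ] y [ 0.981  0.194 -0.003] z [-0.003 -0.001 -1.   ] q [30. 17. 98.  0. 64. 19.] F [ 0.7 -0.2 -0.7] T [-0.02 -0.07 -0.03] w 90.9 0.0
[460.4 283.4 166.1] [-1.79867204e+02  1.24864693e-02  1.01140651e+02] f [-0.1  0.7  0.5]
cam [[0.98, 0.19, 0.06, 443.08], [0.19, -0.94, -0.29, 365.74], [-0.0, 0.3, -0.95, 336.96]] [[298.0, 0.0, 253.0], [0.0, 298.0, 187.0], [0.0, 0.0, 1.0]]
knob 0.88 [255. 173.] [[430.0, 262.0, 10.0], [460.0, 290.0, 53.0], [490.0, 311.0, 54.0]]
knob_pointer 0.66 [287.7 181.1] [492.2 290.8  52. ]
2802 52.66576723299815 ((461.23028564453125, 284.5516357421875), (64.17620849609375, 46.736209869384766), 11.177228927612305)
plane [ 1.99617448e-03 -2.36425362e-02  5.24847628e+01]
```

View pics/stand3.png

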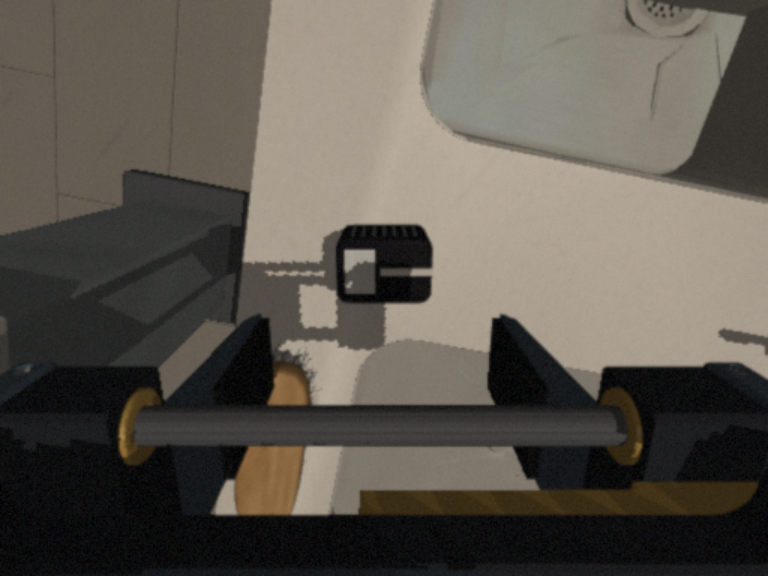

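The knob stands upright at (385,265) with the pointer to the right. I'll take it from above.

Emit:
{"name": "send_rows", "arguments": {"targets": [[[0,0,0,0.005,0.004,-0.2,-1],[0,0,0,0,0,-0.2,-1],[0,0,0,0,0,-0.15,-1],[0,0,0,0,0,-0.1,-1],[0,0,0,0,0,-0.1,-1],[0,0,0,0,0,0,-1],[0,0,0,0,0,0,-1]]]}}

```text
time_s: 15.0
ee_pos: [462.0, 285.0, 17.4]
ee_rot: [-180.0, -0.0, 101.2]
force: [0.3, 1.3, 0.4]
gripper_width: 91.2
gripper_force: 0.0
```

Emit:
{"name": "send_rows", "arguments": {"targets": [[[0,0,0,0,0,0,1],[0,0,0,0,0,0,1],[0,0,0,0,0,0,1],[0,0,0,0,0,0,1],[0,0,0,0,0,0,1],[0,0,0,0,0,0,1],[0,0,0,0,0,0,1]]]}}

```text
time_s: 15.7
ee_pos: [461.9, 285.9, 17.8]
ee_rot: [179.9, -0.0, 101.3]
force: [-0.4, -0.6, 5.1]
gripper_width: 63.6
gripper_force: 30.0
```

```bash
python3 s.py
```

```text
15.7 tcp [461.9 285.9  17.8] x [-0.195  0.981  0.   ] y [0.981 0.195 0.001] z [ 0.001  0.001 -1.   ] q [ 31.  27. 108.  -0.  45.  19.] F [-0.4 -0.6  5.1] T [-0.09  0.01 -0.  ] w 63.6 30.0
```

Emit:
{"name": "send_rows", "arguments": {"targets": [[[0,0,0,0,0,0.1,1],[0,0,0,0,0,0.2,1],[0,0,0,0,0,0.2,1],[0,0,0,0,0,0.2,1],[0,0,0,0,0,0.2,1],[0,0,0,0,0,0.2,1],[0,0,0,0,0,0.1,1],[0,0,0,0,-0.1,0,1],[0,0,0,0,-0.2,0,1],[0,0,0,0,-0.2,0,1],[0,0,0,0,-0.2,0,1],[0,0,0,0,-0.2,0,1]]]}}

```text
time_s: 16.9
ee_pos: [460.9, 104.3, 256.6]
ee_rot: [-179.9, 0.0, 101.3]
force: [0.1, 0.3, -1.5]
gripper_width: 63.8
gripper_force: 30.0
```

Emit:
{"name": "send_rows", "arguments": {"targets": [[[0,0,0,0.015,-0.22,0,1],[0,0,0,0.015,-0.22,0,1],[0,0,0,0.015,-0.22,0,1],[0,0,0,0.015,-0.22,0,1],[0,0,0,0.015,-0.22,0,1],[0,0,0,0.015,-0.22,0,1],[0,0,0,0.015,-0.22,0,1],[0,0,0,0.015,-0.22,0,1],[0,0,0,0.015,-0.22,0,1],[0,0,0,0.015,-0.22,0,1],[0,0,0,0.015,-0.22,0,1],[0,0,0,0.015,-0.22,0,1]]]}}

```text
time_s: 18.1
ee_pos: [497.2, -423.8, 256.2]
ee_rot: [-180.0, -0.1, 101.2]
force: [1.5, 0.3, -1.3]
gripper_width: 64.0
gripper_force: 30.0
```

Emit:
{"name": "send_rows", "arguments": {"targets": [[[0,0,0,0,-0.2,0,1],[0,0,0,0,0,0,1],[0,0,0,0,0,0,1],[0,0,0,0,0,0,1]]]}}

```text
time_s: 18.5
ee_pos: [497.5, -461.1, 256.7]
ee_rot: [-180.0, -0.1, 101.3]
force: [0.3, -0.4, -1.7]
gripper_width: 63.7
gripper_force: 30.0
```

```bash
python3 s.py; python3 b.py box2 knob,dial_centre:43,shaft_tip:73,knob_pointer:250; python3 c.py box2
```

```text
18.5 tcp [ 497.5 -461.1  256.7] x [-0.196  0.981  0.002] y [ 0.981  0.196 -0.   ] z [-0.001  0.001 -1.   ] q [-44.  27.  70.   0.  83. -55.] F [ 0.3 -0.4 -1.7] T [ 0.05 -0.15 -0.01] w 63.7 30.0
[ 497.7 -460.9  257.1] [-1.79994965e+02 -5.25628043e-02  1.01310919e+02] f [-0.3  0.4 -2.2]
cam [[0.98, 0.19, 0.06, 480.07], [0.19, -0.94, -0.29, -379.53], [0.0, 0.3, -0.95, 428.03]] [[298.0, 0.0, 253.0], [0.0, 298.0, 187.0], [0.0, 0.0, 1.0]]
knob 0.62 [255. 230.] [[465.0, -467.0, 245.0], [494.0, -446.0, 291.0], [524.0, -435.0, 293.0]]
dial_centre 0.93 [284.3  59.2] [ 508.9 -333.1   43. ]
shaft_tip 0.76 [284.8  54.4] [ 506.1 -331.9   73. ]
knob_pointer 0.68 [314.  259.5] [ 541.3 -476.2  250. ]
knob_pointer 0.26 [288.7  54.1] [ 495.2 -355.1  250. ]
disc ((506.52105712890625, -332.3063659667969), (113.6692123413086, 114.20210266113281), 106.2203140258789)
red 67 [ 553.89076028 -332.43980281] ang -0.16139742066690418 47.369891087445545
box ((507.0931396484375, -332.280029296875), (149.54664611816406, 130.068115234375), 89.28263092041016)
```

View pics/box2.png

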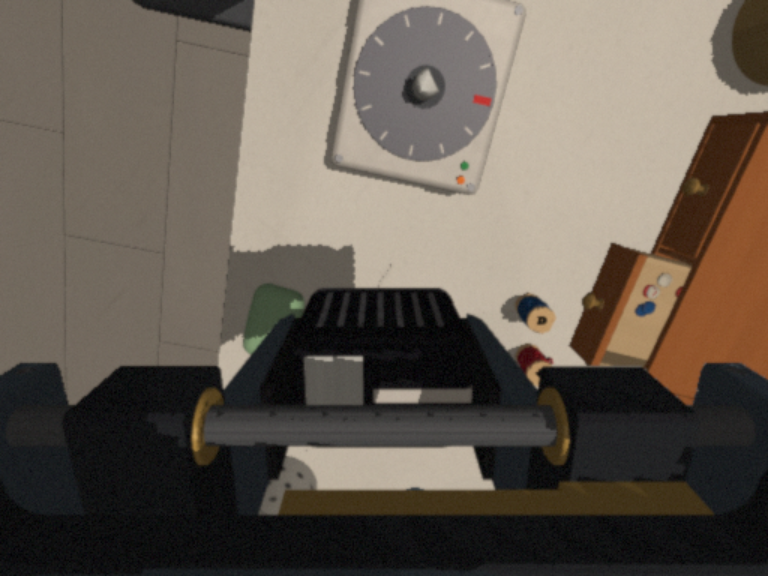

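The box's disc is at (425,85), the red mark is on its right (+x) at (482,100), and the knob is held upright.

Emit:
{"name": "send_rows", "arguments": {"targets": [[[0,0,0.08,0.004,0.064,0,1],[0,0,0.08,0.004,0.064,0,1],[0,0,0.08,0.004,0.064,0,1],[0,0,0.08,0.004,0.064,0,1],[0,0,0.08,0.004,0.064,0,1],[0,0,0.08,0.004,0.064,0,1],[0,0,0.08,0.004,0.064,0,1],[0,0,0.08,0.004,0.064,0,1],[0,0,0.08,0.004,0.064,0,1],[0,0,0.08,0.004,0.064,0,1],[0,0,0,0,0,0,1],[0,0,0,0,0,0,1]]]}}

```text
time_s: 19.95
ee_pos: [505.7, -334.2, 257.6]
ee_rot: [-180.0, 0.0, 173.1]
force: [-0.0, -0.4, -1.7]
gripper_width: 64.4
gripper_force: 30.0
```

```bash
python3 s.py 506 -332.3 110
```

```text
19.95 tcp [ 505.7 -334.2  257.6] x [-0.993  0.119 -0.001] y [ 0.119  0.993 -0.001] z [ 0.    -0.001 -1.   ] q [ -35.   20.   81.   -0.   79. -118.] F [-0.  -0.4 -1.7] T [ 0.02 -0.17 -0.02] w 64.4 30.0
shift/200 [ 0.0017  0.0093 -0.7379]
```

Emit:
{"name": "send_rows", "arguments": {"targets": [[[0,0,0,0.001,0.008,-0.1,1],[0,0,0,0,0,-0.2,1],[0,0,0,0,0,-0.2,1],[0,0,0,0,0,-0.15,1],[0,0,0,0,0,-0.1,1],[0,0,0,0,0,-0.07,1],[0,0,0,0,0,0,1],[0,0,0,0,0,0,1]]]}}

```text
time_s: 20.75
ee_pos: [506.0, -333.4, 93.4]
ee_rot: [-180.0, 0.0, 173.2]
force: [0.6, -0.2, -1.2]
gripper_width: 63.8
gripper_force: 30.0
```

```bash
python3 s.py 506 -332.3 80
```

```text
20.75 tcp [ 506.  -333.4   93.4] x [-0.993  0.119 -0.   ] y [ 0.119  0.993 -0.   ] z [ 0. -0. -1.] q [ -34.   27.   95.   -0.   58. -118.] F [ 0.6 -0.2 -1.2] T [ 0.1  -0.17  0.01] w 63.8 30.0
shift/200 [ 0.0001  0.0054 -0.0672]
```

Emit:
{"name": "send_rows", "arguments": {"targets": [[[0,0,0,0,0.004,-0.01,1],[0,0,0,0,0,-0.015,1],[0,0,0,0,0,-0.015,1],[0,0,0,0,0,-0.015,1],[0,0,0,0,0,-0.01,1],[0,0,0,0,0,0,1]]]}}

```text
time_s: 21.35
ee_pos: [505.8, -331.7, 79.9]
ee_rot: [180.0, -0.0, 173.2]
force: [0.3, 0.9, -1.9]
gripper_width: 64.0
gripper_force: 30.0
```

Emit:
{"name": "send_rows", "arguments": {"targets": [[[0,0,0,0,0,-0.01,1],[0,0,0,0,0,-0.01,1],[0,0,0,0,0,-0.005,1],[0,0,0,0,0,0,1]]]}}

```text
time_s: 21.75
ee_pos: [505.8, -331.8, 75.0]
ee_rot: [180.0, 0.0, 173.2]
force: [-0.1, 0.5, -1.9]
gripper_width: 63.9
gripper_force: 30.0
```

Emit:
{"name": "send_rows", "arguments": {"targets": [[[0,0,0,0,0,-0.005,1],[0,0,0,0,0,-0.005,1],[0,0,0,0,0,0,1],[0,0,0,0,0,0,1]]]}}

```text
time_s: 22.15
ee_pos: [506.0, -331.8, 74.4]
ee_rot: [-180.0, 0.1, 173.2]
force: [-1.5, 2.7, 5.4]
gripper_width: 64.0
gripper_force: 30.0
```

Emit:
{"name": "send_rows", "arguments": {"targets": [[[0,0,-0.02,0,0,-0.001,1],[0,0,-0.02,0,0,0,1],[0,0,-0.02,0,0,0,1],[0,0,-0.02,0,0,0,1],[0,0,-0.02,0,0,0,1],[0,0,0,0,0,0,1]]]}}

```text
time_s: 22.75
ee_pos: [505.8, -332.0, 74.3]
ee_rot: [-180.0, 0.0, 164.2]
force: [-2.3, 0.8, 6.0]
gripper_width: 63.5
gripper_force: 30.0
```

Emit:
{"name": "send_rows", "arguments": {"targets": [[[0,0,-0.02,0,0,0,1],[0,0,-0.02,0,0,0,1],[0,0,-0.02,0,0,0,1],[0,0,-0.02,0,0,0,1],[0,0,-0.02,0,0,0,1],[0,0,0,0,0,0,1]]]}}

```text
time_s: 23.35
ee_pos: [505.6, -332.0, 74.2]
ee_rot: [-180.0, 0.0, 155.2]
force: [-1.9, 1.5, 5.8]
gripper_width: 63.8
gripper_force: 30.0
```

Emit:
{"name": "send_rows", "arguments": {"targets": [[[0,0,-0.02,0,0,0,1],[0,0,-0.02,0,0,0,1],[0,0,-0.02,0,0,0,1],[0,0,-0.02,0,0,0,1],[0,0,0,0,0,0,1]]]}}

```text
time_s: 23.85
ee_pos: [505.6, -332.0, 74.1]
ee_rot: [-180.0, 0.0, 148.0]
force: [-2.1, 1.8, 6.1]
gripper_width: 64.0
gripper_force: 30.0
```

Emit:
{"name": "send_rows", "arguments": {"targets": [[[0,0,-0.02,0,0,0,1],[0,0,-0.02,0,0,0,1],[0,0,-0.02,0,0,0,1],[0,0,0,0,0,0,1]]]}}

```text
time_s: 24.25
ee_pos: [505.8, -332.1, 73.9]
ee_rot: [-180.0, 0.0, 142.7]
force: [-1.8, 1.8, 5.9]
gripper_width: 64.1
gripper_force: 30.0
```

Emit:
{"name": "send_rows", "arguments": {"targets": [[[0,0,-0.02,0,0,0,1],[0,0,-0.02,0,0,0,1],[0,0,-0.02,0,0,0,1],[0,0,0,0,0,0,1]]]}}

```text
time_s: 24.65
ee_pos: [506.4, -332.1, 73.3]
ee_rot: [180.0, 0.1, 137.3]
force: [1.1, 0.5, 1.7]
gripper_width: 64.2
gripper_force: 30.0
```

Emit:
{"name": "send_rows", "arguments": {"targets": [[[0,0,-0.02,0,0,0,1],[0,0,-0.02,0,0,0,1],[0,0,-0.02,0,0,0,1],[0,0,0,0,0,0,1]]]}}

```text
time_s: 25.05
ee_pos: [506.0, -331.9, 72.9]
ee_rot: [180.0, 0.0, 131.9]
force: [0.5, 1.9, 0.7]
gripper_width: 63.9
gripper_force: 30.0
```

The force dropped, so the flats are in line. Feeding down.

Emit:
{"name": "send_rows", "arguments": {"targets": [[[0,0,0,0,0,-0.008,1],[0,0,0,0,0,-0.008,1],[0,0,0,0,0,-0.008,1],[0,0,0,0,0,0,1]]]}}

```text
time_s: 25.45
ee_pos: [506.8, -331.3, 67.8]
ee_rot: [179.9, 0.0, 131.8]
force: [4.6, 3.0, -0.8]
gripper_width: 63.5
gripper_force: 30.0
```

```bash
python3 s.py
```

```text
25.45 tcp [ 506.8 -331.3   67.8] x [-0.667  0.745 -0.001] y [0.745 0.667 0.002] z [ 0.002  0.001 -1.   ] q [-34.  28.  97.   0.  55. -76.] F [ 4.6  3.  -0.8] T [ 0.69 -0.98 -0.07] w 63.5 30.0
```

Emit:
{"name": "send_rows", "arguments": {"targets": [[[0,0,0,0.003,0.002,-0.008,1],[0,0,0,0,0,-0.008,1],[0,0,0,0,0,-0.008,1],[0,0,0,0,0,0,1]]]}}

```text
time_s: 25.85
ee_pos: [506.7, -331.1, 63.0]
ee_rot: [179.9, -0.0, 131.8]
force: [4.1, 4.5, -0.4]
gripper_width: 63.6
gripper_force: 30.0
```

Emit:
{"name": "send_rows", "arguments": {"targets": [[[0,0,0,0,0,-0.005,1],[0,0,0,0,0,-0.005,1],[0,0,0,0,0,0,1]]]}}

```text
time_s: 26.15
ee_pos: [506.8, -331.1, 61.2]
ee_rot: [179.9, 0.0, 131.8]
force: [4.5, 3.3, -0.1]
gripper_width: 63.8
gripper_force: 30.0
```

Emit:
{"name": "send_rows", "arguments": {"targets": [[[0,0,0,0,0,-0.005,1],[0,0,0,0,0,-0.005,1],[0,0,0,0,0,0,1]]]}}

```text
time_s: 26.45
ee_pos: [506.9, -331.1, 60.8]
ee_rot: [179.9, 0.0, 131.8]
force: [3.6, 4.7, 8.8]
gripper_width: 63.9
gripper_force: 30.0
```

Emit:
{"name": "send_rows", "arguments": {"targets": [[[0,0,0,0,0,-0.003,1],[0,0,0,0,0,0,1]]]}}

```text
time_s: 26.65
ee_pos: [506.9, -331.2, 60.8]
ee_rot: [179.9, 0.1, 131.8]
force: [1.0, 5.9, 12.9]
gripper_width: 64.1
gripper_force: 30.0
```

Emit:
{"name": "send_rows", "arguments": {"targets": [[[0,0,-0.033,0,0,0.003,1],[0,0,-0.033,0,0,0,1],[0,0,-0.033,0,0,0,1],[0,0,-0.033,0,0,0,1],[0,0,-0.033,0,0,0,1],[0,0,-0.033,0,0,0,1],[0,0,0,0,0,0,1]]]}}

```text
time_s: 27.35
ee_pos: [508.1, -331.1, 60.9]
ee_rot: [179.8, 0.1, 114.0]
force: [5.2, 6.0, 7.5]
gripper_width: 63.7
gripper_force: 30.0
```

```bash
python3 s.py
```

```text
27.35 tcp [ 508.1 -331.1   60.9] x [-0.406  0.914 -0.002] y [0.914 0.406 0.003] z [ 0.004 -0.    -1.   ] q [-34.  28.  97.   0.  54. -58.] F [5.2 6.  7.5] T [ 1.1  -0.78  0.01] w 63.7 30.0
```

Emit:
{"name": "send_rows", "arguments": {"targets": [[[0,0,-0.034,0.003,0.003,0,1],[0,0,-0.034,0,0,0,1],[0,0,-0.034,0,0,0,1],[0,0,-0.034,0,0,0,1],[0,0,-0.034,0,0,0,1],[0,0,-0.034,0,0,0,1],[0,0,-0.034,0,0,0,1],[0,0,-0.034,0,0,0,1],[0,0,0,0,0,0,1],[0,0,0,0,0,0,1]]]}}

```text
time_s: 28.35
ee_pos: [508.4, -331.3, 60.9]
ee_rot: [179.8, 0.1, 89.6]
force: [4.6, 3.9, 6.6]
gripper_width: 63.6
gripper_force: 30.0
```

```bash
python3 s.py; cat > f.py <<'E'
import sys
from h import *
d=np.load(sys.argv[1]+'.npz');I,X,T,K=d['I'].astype(int),d['X'],d['T'],d['K']
v,u=np.mgrid[:384,:512]
dirs=np.stack([(u-K[0,2])/K[0,0],(v-K[1,2])/K[1,1],np.ones(u.shape)],-1)@T[:3,:3].T
h=float(sys.argv[2]);Y=T[:3,3]+dirs*((h-T[2,3])/dirs[...,2])[...,None]
x=(np.abs(X[...,2]-h)<6)&(np.hypot(X[...,0]-507,X[...,1]+332)<45)
P=X[x];print('top',x.sum(),np.median(P[:,2]),cv2.minAreaRect(P[:,:2].astype(np.float32)))
A=np.c_[P[:,:2]-P[:,:2].mean(0),np.ones(len(P))];print('plane',np.linalg.lstsq(A,P[:,2],rcond=None)[0])
w=(I.min(-1)>110)&x; n,l,st,_=cv2.connectedComponentsWithStats(w.astype(np.uint8))
for k in range(1,n):
    if st[k,4]>15: print('white',st[k,4],cv2.minAreaRect(Y[l==k][:,:2].astype(np.float32)))
E
python3 b.py home1 knob_pointer:95; python3 f.py home1 95
```

```text
28.35 tcp [ 508.4 -331.3   60.9] x [ 0.007  1.    -0.002] y [ 1.    -0.007  0.003] z [ 0.003 -0.002 -1.   ] q [-34.  28.  97.   0.  54. -34.] F [4.6 3.9 6.6] T [ 0.73 -0.59  0.05] w 63.6 30.0
[ 508.4 -331.3   60.9] [1.79804437e+02 8.54318722e-02 8.95708478e+01] f [4.2 3.1 7.6]
cam [[1.0, -0.01, 0.0, 507.47], [-0.01, -0.95, -0.3, -247.58], [0.0, 0.3, -0.95, 231.97]] [[298.0, 0.0, 253.0], [0.0, 298.0, 187.0], [0.0, 0.0, 1.0]]
knob_pointer 0.59 [315.2 262.3] [ 539.9 -332.2   95. ]
top 6973 95.63361684027316 ((507.0176696777344, -331.69598388671875), (46.476905822753906, 83.60822296142578), 89.41354370117188)
plane [ 4.76842677e-04 -7.39468239e-02  9.53688552e+01]
white 270 ((491.4850769042969, -321.6103515625), (3.4347522258758545, 19.536882400512695), 89.37361907958984)
white 168 ((515.4414672851562, -333.2915344238281), (2.9944701194763184, 14.220025062561035), 89.35131072998047)
```

View pics/home1.png

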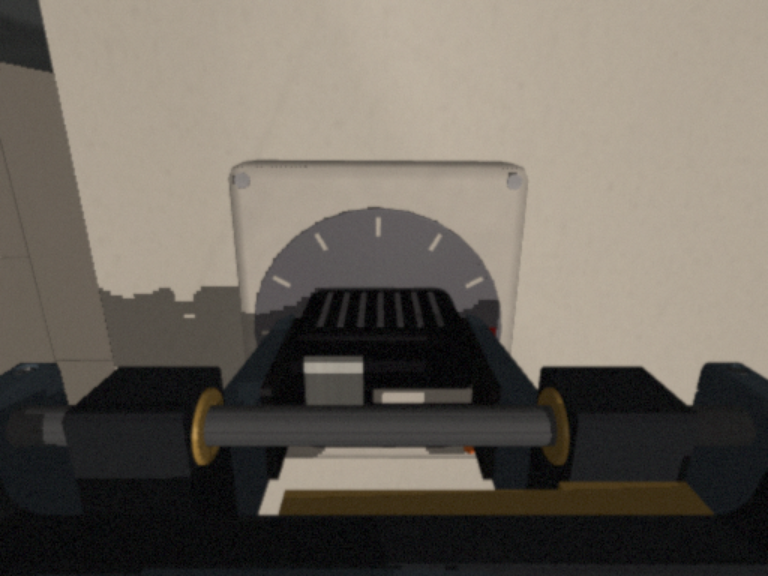

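The knob's top sits at 95 mm, so it is home, and its pointer faces right toward the mark at (492,330). Releasing and rising.

Emit:
{"name": "send_rows", "arguments": {"targets": [[[0,0,0,0,0,0.003,1],[0,0,0,0,0,0,-1],[0,0,0,0,0,0,-1],[0,0,0,0,0,0,-1],[0,0,0,0,0,0,-1],[0,0,0,0,0,0,-1],[0,0,0,0,0,0,-1]]]}}

```text
time_s: 29.15
ee_pos: [506.8, -330.9, 59.9]
ee_rot: [-180.0, 0.0, 89.5]
force: [-0.0, -0.5, 0.3]
gripper_width: 91.2
gripper_force: 0.0
```

Emit:
{"name": "send_rows", "arguments": {"targets": [[[0,0,0,0,0,0.1,-1],[0,0,0,0,0,0.1,-1],[0,0,0,0,-0.1,0.2,-1],[0,0,0,0,-0.1,0.2,-1],[0,0,0,0,-0.1,0.2,-1],[0,0,0,0,-0.1,0,-1],[0,0,0,0,0,0,-1],[0,0,0,0,0,0,-1],[0,0,0,0,0,0,-1]]]}}

```text
time_s: 30.05
ee_pos: [506.5, -409.6, 218.7]
ee_rot: [-179.9, -0.1, 89.6]
force: [0.4, 0.6, 0.3]
gripper_width: 90.7
gripper_force: 0.0
```

```bash
python3 b.py home2 knob_pointer:95,knob,timer,stain_bar; python3 f.py home2 95; sed -i 's/(I.min(-1)>110)/(I.min(-1)>70)/' f.py; python3 f.py home2 95|grep white; python3 c.py home2 | grep -v disc
```

```text
[ 506.6 -409.6  218.9] [-1.79897502e+02 -1.08075944e-01  8.95855381e+01] f [ 0.2 -0.7  0.2]
cam [[1.0, -0.01, -0.0, 506.48], [-0.01, -0.95, -0.3, -326.56], [-0.0, 0.3, -0.95, 390.06]] [[298.0, 0.0, 253.0], [0.0, 298.0, 187.0], [0.0, 0.0, 1.0]]
knob_pointer 0.58 [289.8  98.4] [ 540.9 -330.3   95. ]
knob 0.77 [256.  99.] [[478.0, -354.0, 93.0], [508.0, -332.0, 96.0], [538.0, -311.0, 97.0]]
stain_bar 0.65 [193. 261.] [[405.0, -560.0, 12.0], [421.0, -543.0, 25.0], [436.0, -532.0, 28.0]]
top 3257 95.567694483877 ((508.3366394042969, -332.4631042480469), (64.37489318847656, 46.117794036865234), 0.9173012375831604)
plane [-2.85935306e-03 -3.73645422e-03  9.54938799e+01]
white 658 ((491.8355712890625, -332.53265380859375), (29.235864639282227, 18.974079132080078), 89.52278137207031)
white 180 ((523.1055908203125, -332.0919189453125), (34.20306396484375, 4.509483337402344), 2.5738673210144043)
white 733 ((491.81201171875, -332.08929443359375), (30.12105369567871, 20.76385498046875), 89.52619171142578)
white 225 ((522.659912109375, -331.6601257324219), (5.469417095184326, 35.20116424560547), 89.52535247802734)
red 71 [ 553.62895014 -332.43906864] ang -2.5582509855186704 47.96205994972828
box ((506.9083251953125, -331.76324462890625), (149.04623413085938, 130.23101806640625), 89.42115020751953)
```

View pics/home2.png

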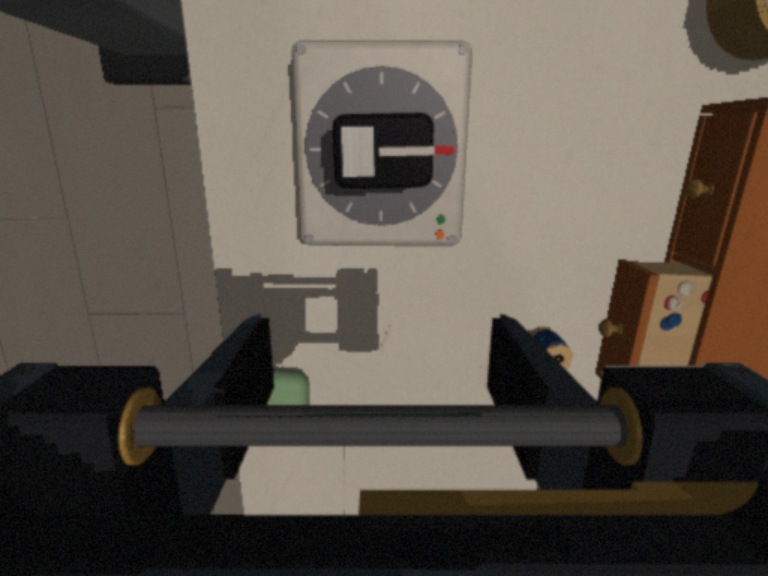

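The pointer at (405,152) lines up with the red mark at (444,150). The knob is level, its top is at 95.5 mm (home), and the gripper is clear.

```bash
python3 -c "
from workcell import env
print(env.job_done())"
```

```text
the job is handed in; nothing more can be done
None
```

The knob was stood upright and let go, retaken from above, and is now fully home on the shaft with its pointer on the red mark (within about 1.5°); it is released, the timer, brush and soap were not touched, and the job was handed in after about 30 s.

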